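Feed one wooden foot disc into the V-stop

ROBOT

A 7-joint arm with a two-finger parallel gripper is mounted at the origin on the work surface. World frame = base frame: x ahead of the robot, y to its left, z up, the work surface at z = 0. Lengths are in m, angles in rad, forces in N, time in s.
With the tool pointing down it reaches from about 0.35 to 0.9 m from the base axis. Payload 19.9 kg.
Tool frame: the origin (TCP) lies at the very end of the fingers, on their centre line; the grasp point (between the pads) lies 19 mm behind it; z points along the fingers, y is the line along which they close (so a half turn about z gives the same grasp; the last joint's range is limited). The gripper opens to 94 mm and grips with 3 to 60 N. Pads are 16 mm wide; open, the fingers measure 119 mm over their backs; the gripper's body (75 mm by 177 mm) begins 78 mm behind the grasp point.
Start: joints at [-1.325, 0.417, -0.01, 1.614, 0.005, 1.111, -0.053], TCP at [0.177, 0.599, 0.205] pointing down, gripper open.
Joint ranges: [-2.81, 2.81], [-0.39, 2.02], [-1.27, 1.25], [0.06, 2.57], [-1.19, 4.33], [0.19, 2], [-2.82, 2.82]. Speed limits (rad/s): [1.89, 1.89, 2.39, 2.39, 3.01, 3.01, 3.01].

INTERFACE

Orientations are given as a unit quaternion [w, x, y, z].
In Python, from bench import * gives the robot as it stands.
- The arm moves only by the shell command python3 -m creep 'ROWS' [FORCE]. ROWS is JSON, a list of rows, each an object with "fingers": the opening, from -1 (shut) to 1 (fully open), so that 0 is half open; "slide": the shift along the tool's x, y, z each as a share of 200 mm, from -1 to 1, a list of three; "roll": the turn about the tool's z as a share of 180 degrees, from -1 to 1. In form: [{"fingers": fingers, "slide": [dx, dy, dz], "roll": roll}, ...]. A call has 1 to 20 rows; each row is the pose to reach, as a shift and turn from the pose commanded when the call began, along the tool's axes at that moment, turning the shorter way round; what a row does not reach only later rows make up. A row lasts 1/12 s, in which the tool goes at most 41.7 mm and 7.16 degrees, less where a joint would pass 70% of its speed; a pose out of reach is approached as far as the arm can. A call with a number of a shift or a turn outside -1 to 1 is refused whole. A call with a gripper value outside its range is refused whole. The fingers move at their own pace and stop on an object; FORCE is the grip in N (left out, the last holds). Time passes only in rows, so rows that repeat a pose let the fingers close. It gives the time, the measured TCP pose, the force, the opening and the grip force at its end, in the units of the state.
- get_obs(): the state, without advancing time (a new reading comes with each control period).
- capture(name): name is "scene" or "top" or "wrist"; returns a dict with "pixels" (480x640x3 uint8, red, green, blue), "intrinsics" (3x3 intrinsics, pixels), "dist" ([k1, k2, p1, p2, k3] as OpenCV has them; the pictures are not rectified), "xyz" and "attitude" of the camera in the world. Camera axes: x right, y down, z forward; pixel columns grow to the right and rows downward; lengths in m; the calibration is good to about 2 mm. A picture is of the moment at which its call begins. There is no depth.
- sign_off(): hands the job in; it is judged then, once.
Trained networks look in a picture, given as the dict that the camera call returned (one of the last four; its "shot" number tells which), for a name from the list of things; names that differ only in an ending like _2 or _b are one class to them, and where a whole thing is asked for, a point or a joint stands for the part that bears it (a point fixed in the world has none). Each returns a list of dicts, best first, with "score" (0 to 1); they miss things now and then, are a little off and sometimes report something else, mostly with a low value. They report only what shows in the picture. A call takes as long as a camera call. They do not tell look-alikes from the thing itself.
- recognise(label, picture): "at" ([x, y, z] in m, in world coordinates, good to about 4 mm: the middle of the surface that is visible of it).
- regions_of(label, picture): "mask" (480x640 bool, what is visible of it).
- tip_of(label, picture): "at" ([x, y, z] in m, in world coordinates, good to about 4 mm: a listed point, or the origin of a listed thing).
The state is a dict: "clock": time; "joint_pos": joint angles; "joint_vel": joint speeds; "joint_torque": joint torques, N m; "ee_pos": TCP position; "tcp_rot": TCP orientation; "contact_force": force on the tool from outside, world axes, zero at the start; "ft_torque": the same for the moment, N m; "opening": opening from 0.0 (shut) to 1.0 (fully open); "grasp_force": force on a finger pad.
Only numpy, scipy, OpenCV 4.12 (cv2) and the standard library are available. Lean on these libraries where they do the work, as an engineer would, in place of code of your own. Each camera call takes 0.05 s, during which the arm holds its last target. There are 200 camera calls.

TASK

Press the orange plunger of the green disc feeder all the way down once and let it spring back, so that a single wooden disc comes out on the bench. Then push that disc aside with the fingertips, sliding it flat along the bench into the red V-stop until it rests against both faces of the V; do not pick it up. Leave the other discs in the feeder and do not disturb the glue bottle, brush, sanding block or tape measure.

Things in the scene. Friction and masses are not known exactly. Their poses are not given: they have to be found in the camera images.
- feeder: Green feeder screwed to the bench. Origin on the bench, under the axis of its square magazine (bore 47 mm, outside 59 mm square, 42 mm tall, no floor: the discs lie on the bench). z up; a disc comes out along -x. Behind it a housing, 59 mm wide, 42 mm tall, reaches to x = +121 mm, with 5 mm high feet that stick out 18 mm at either side.
- mouth (a point): Middle of the 15 mm high exit gate, in the outer face of the feeder's front wall, 29.5 mm from the feeder's origin along its -x, 6 mm above the bench. One full press leaves the first disc flat on the bench with its centre 50 to 70 mm beyond this point, well clear of the wall. A second press would eject a second disc.
- plunger_top (a point): Centre of the upper face of the orange plunger knob (36 mm across, 10 mm thick, on a 16 mm steel rod), 65 mm behind the magazine axis along the feeder's +x, 77 mm above the bench when up; moves with the plunger.
- plunger (a joint): Travel of the plunger straight down, m: 0 = up, 0.030 = fully down (knob's top 47 mm above the bench). Its spring takes about 3 N to start and 8 N at the bottom, plus slight damping, and lifts it again when let go. The disc moves out three times as far as the plunger goes down (after the first mm or two).
- disc0_center (a point): Centre (half-way up) of the lowest disc in the feeder, the one that comes out first: light wood, 44 mm across, 12 mm thick, about 14 g, centre 6 mm above the bench.
- disc1_center (a point): Centre of disc 2 counted from the bottom of the stack, same size; it starts 18 mm above the bench and the stack sinks by 12 mm when the first disc is out. It stays in the feeder.
- disc2_center (a point): Centre of disc 3 counted from the bottom of the stack, same size; it starts 30 mm above the bench and the stack sinks by 12 mm when the first disc is out. It stays in the feeder.
- vstop: Red V-stop screwed to the bench, 18 mm tall, no floor. Origin on the bench, under the centre of a disc that rests against both faces of its 90 degree V. It opens to its -x axis; a disc goes in along +x. Apex 31 mm from the origin along +x; from it the inner faces run at 45 degrees for 46 mm to x = -1 mm, y = +-33 mm (arms 18 mm thick; the block behind ends at x = 77 mm).
- seat (a point): Where the disc's centre must come: 6 mm above the V-stop's origin, same axes.
- glue: Yellow glue bottle with red cap, 56 mm across, 150 mm tall, standing; origin at the centre of its foot.
- brush: Round black brush with wooden back, 72 mm across, 42 mm tall; origin at the centre of its underside.
- sanding_block: Cork sanding block, 60 x 100 x 36 mm (x, y, z); origin at the centre of its underside.
- tape: Blue tape measure, 65 x 35 x 60 mm (x, y, z); origin at the centre of its underside.
There are look-alikes about, which are no part of the job. What is shaped like the feeder but purple or yellow is not meant.

How it is judged:
On the way, in this order (a step that is already met when the one before it is completed fails the run):
1. the plunger is pressed fully down and the first disc is out of the feeder (value of joint plunger above 0.026 m and x of disc0_center in the frame of feeder below -0.06 m), for 0.05 s.
2. the plunger has come back up (value of joint plunger below 0.004 m), for 0.1 s.
At the end, for the whole second after the job is handed in: The first disc lies flat and still on the bench in the V-stop, its centre within 4 mm of the seat; the plunger is up; the other two discs are still in the feeder (within 8 mm of its axis) (horizontal distance between disc0_center and seat below 0.004 m and height (world z) of disc0_center below 0.009 m and angle between disc0_center's own z axis and vertical below 0.08 rad and linear speed of disc0 below 0.01 m/s and value of joint plunger below 0.004 m and horizontal distance between each of disc1_center, disc2_center and feeder below 0.008 m); the robot touches nothing.
It fails at once if the disc is lifted off the bench (its centre above 16 mm) (height (world z) of disc0_center above 0.016 m).
It fails at once if a second disc comes out of the feeder (horizontal distance between any of disc1_center, disc2_center and feeder above 0.015 m).
It fails at once if a disc is taken out of the feeder upwards (height (world z) of disc1_center above 0.033 m or height (world z) of disc2_center above 0.045 m).
It fails at once if the plunger is pressed again after the disc has been moved away (horizontal distance between disc0_center and feeder above 0.13 m and value of joint plunger above 0.01 m).
It fails at once if the glue bottle, brush, sanding block or tape measure is moved by more than 15 mm (distance of any of glue, brush, sanding_block, tape from where it was at the start of the episode above 0.015 m).
It also fails if it takes over 64 s, if anything falls off the work surface, if the arm or the gripper's body presses on something with over 40 N, if the wrist force passes 120 N, or if a joint passes its speed limit or range.

## Working session

There is one attempt and no reset: what is moved stays moved. The work goes in short steps, Python scripts to look and compute and a shell command to move; the robot and the scene stay as the last step left them, time stands still between calls to the robot, and variables do not carry over. Pictures are saved under pics/ and viewed, at most 10 in all, crops included, and the job is handed in when it is done.

```bash
mkdir -p pics
python3 - <<'E'
from bench import *
import cv2,numpy as np
o=get_obs();print(o['ee_pos'],o['tcp_rot'],o['opening'],o['clock'])
ims=[]
for n in ["scene","top"]:
    c=capture(n);ims.append(c)
    cv2.imwrite(f"pics/{n}0.png",c["pixels"][:,:,::-1])
    print(n,np.round(c["xyz"],3),c["attitude"])
    for l in ["feeder","mouth","plunger_top","vstop","seat","glue","brush","sanding_block","tape","disc2_center"]:
        print(l,[(np.round(r["at"],3).tolist(),round(r["score"],2)) for r in tip_of(l,c)])
E
```

```text
[0.17727784 0.59894315 0.20481399] [-5.10265431e-05  1.43396044e-01  9.89665194e-01 -6.13270259e-04] 1.0021965047686179 0.0
scene [ 1.098 -0.381  0.762] [-0.33503886  0.84644539  0.38558292 -0.1503495 ]
feeder [([0.527, 0.085, -0.003], 0.81), ([0.834, -0.207, -0.003], 0.76), ([0.564, 0.304, 0.002], 0.67), ([0.789, 0.286, 0.001], 0.61), ([0.357, 0.243, -0.003], 0.58)]
mouth [([0.861, -0.209, 0.002], 0.85), ([0.591, 0.313, 0.008], 0.82), ([0.373, 0.259, 0.003], 0.75), ([0.814, 0.293, 0.01], 0.7), ([0.555, 0.084, 0.008], 0.68)]
plunger_top [([0.723, 0.26, 0.077], 0.66), ([0.768, -0.21, 0.076], 0.66), ([0.46, 0.082, 0.079], 0.65), ([0.501, 0.286, 0.076], 0.49), ([0.289, 0.222, 0.076], 0.45)]
vstop [([0.588, -0.127, 0.001], 0.98)]
seat [([0.594, -0.128, 0.006], 0.82)]
glue [([0.402, -0.16, 0.0], 0.71)]
brush [([0.648, -0.359, 0.003], 0.94)]
sanding_block [([0.785, 0.062, -0.002], 0.85)]
tape [([0.655, 0.395, -0.003], 0.68)]
disc2_center [([0.524, 0.086, 0.026], 0.8)]
top [0.378 0.032 1.132] [-0.08003393  0.71807052 -0.68712322  0.07636091]
feeder [([0.35, 0.247, 0.001], 0.97), ([0.833, -0.21, 0.003], 0.83), ([0.791, 0.279, -0.0], 0.72), ([0.525, 0.088, 0.001], 0.64), ([0.56, 0.303, -0.002], 0.63)]
mouth [([0.814, 0.287, 0.01], 0.94), ([0.589, 0.314, 0.004], 0.87), ([0.862, -0.213, 0.007], 0.87), ([0.378, 0.259, 0.003], 0.76), ([0.548, 0.086, 0.008], 0.61)]
plunger_top [([0.46, 0.077, 0.075], 0.85), ([0.765, -0.214, 0.079], 0.63), ([0.504, 0.28, 0.075], 0.52), ([0.724, 0.261, 0.075], 0.51)]
vstop [([0.593, -0.127, -0.004], 0.84), ([0.522, 0.086, -0.001], 0.17)]
seat [([0.59, -0.125, 0.008], 0.68)]
glue [([0.401, -0.164, 0.0], 0.83)]
brush [([0.648, -0.36, 0.003], 0.71)]
sanding_block [([0.786, 0.059, 0.0], 0.96)]
tape [([0.655, 0.398, 0.0], 0.59)]
disc2_center [([0.524, 0.084, 0.029], 0.68)]
```

View pics/top0.png

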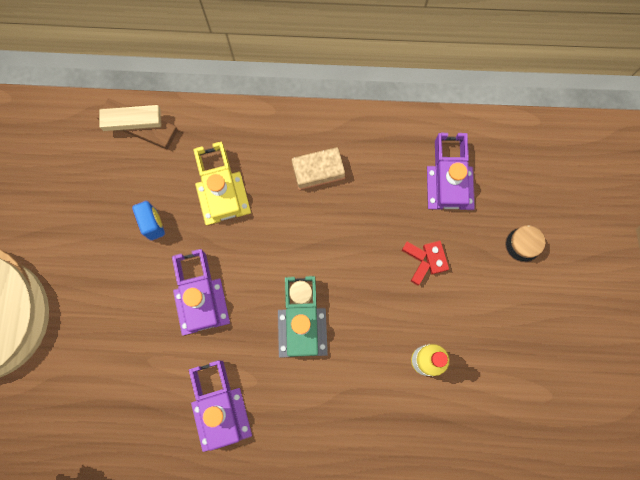

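View pics/scene0.png

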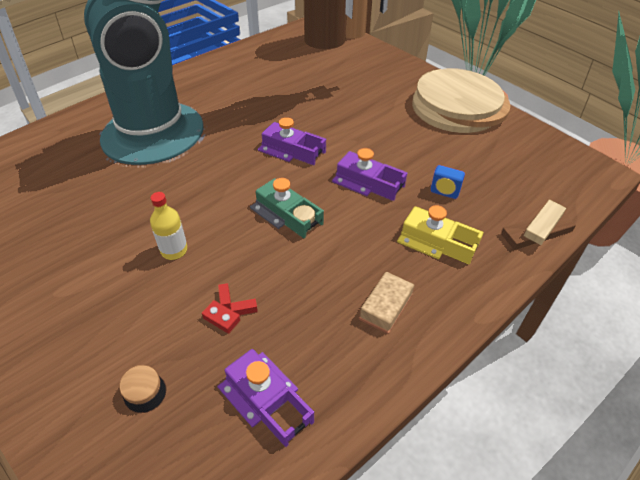

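The green feeder is at top-picture (300,320), exiting upwards, which is world +x. The red V is at (425,260) and opens left (+y). The other feeder shapes are purple or yellow. The plunger is at about (0.460, 0.080), and the disc should come out near (0.61, 0.09).

```bash
python3 -m creep '[{"fingers":-1,"slide":[-0.2,-0.2,0],"roll":0.04},{"fingers":-1,"slide":[-0.4,-0.4,0],"roll":0.08},{"fingers":-1,"slide":[-0.6,-0.6,0],"roll":0.12},{"fingers":-1,"slide":[-0.8,-0.8,0],"roll":0.16},{"fingers":-1,"slide":[-1,-1,0],"roll":0.2},{"fingers":-1,"slide":[-1,-1,0],"roll":0.24},{"fingers":-1,"slide":[-1,-1,0],"roll":0.28},{"fingers":-1,"slide":[-1,-1,0],"roll":0.325},{"fingers":-1,"slide":[-1,-1,0],"roll":0.325},{"fingers":-1,"slide":[-1,-1,0],"roll":0.325}]'
cat > h.py <<'E'
from bench import *
import numpy as np,cv2
from scipy.spatial.transform import Rotation as R
def rot(q): return R.from_quat(np.roll(q,-1)).as_matrix()
def to(p):
    o=get_obs();M=rot(o['tcp_rot']);print('tcp',np.round(o['ee_pos'],4),'xang',round(np.degrees(np.arctan2(M[1,0],M[0,0])),1),'slide',np.round(M.T@(np.array(p)-o['ee_pos'])/.2,3),'t',o['clock'])
def plane(c,uv,z):
    n=cv2.undistortPoints(np.float64(uv).reshape(-1,1,2),c['intrinsics'],np.float64(c['dist'])).reshape(-1,2)
    d=np.c_[n,np.ones(len(n))]@rot(c['attitude']).T
    return c['xyz']+d*((z-c['xyz'][2])/d[:,2])[:,None]
E
python3 - <<'E'
from h import *
c=capture("top");print("att",rot(c['attitude']).round(2).tolist())
im=c['pixels'].astype(int)
# V block: screws (bright) near block
s=im[235:290,395:455]; m=(s.min(2)>150).astype(np.uint8)
n,_,st,ce=cv2.connectedComponentsWithStats(m)
for i in range(1,n): print(st[i,4],plane(c,ce[i]+[395,235],.018)[0].round(4))
s=im[290:345,280:325]; m=((s[...,0]>200)&(s[...,1]<180)&(s[...,2]<100)).astype(np.uint8)
print('knob',m.sum(),plane(c,np.argwhere(m)[:,::-1].mean(0)+[280,290],.077).round(4))
r=im;red=((r[...,0]>130)&(r[...,1]<70)&(r[...,2]<70)).astype(np.uint8);red[:,:395]=0;red[:235]=0;red[290:]=0
cn=max(cv2.findContours(red,0,2)[0],key=cv2.contourArea)
print('red',np.round(plane(c,cv2.approxPolyDP(cn,1.5,True).reshape(-1,2),.018)[:,:2],3).tolist())
to([.46,.0795,.1])
E
```

```text
clock: 1.93
ee_pos: [0.3121, 0.3513, 0.2056]
tcp_rot: [-0.0, 0.608, 0.794, 0.0]
contact_force: [0.3, -0.1, 0.3]
opening: 0.332
grasp_force: 0.0
att [[0.04, -0.97, 0.22], [-1.0, -0.04, 0.01], [-0.0, -0.22, -0.98]]
33 [ 0.6217 -0.1781  0.018 ]
35 [ 0.5949 -0.1868  0.018 ]
knob 9 [[0.4564 0.0766 0.077 ]]
red [[0.62, -0.113], [0.602, -0.139], [0.599, -0.153]]
tcp [0.3119 0.3516 0.2055] xang 105.3 slide [-1.508  0.355  0.527] t 1.9833
```

```bash
python3 -m creep '[{"fingers":-1,"slide":[-0.2,0.05,0],"roll":0},{"fingers":-1,"slide":[-0.4,0.1,0],"roll":0},{"fingers":-1,"slide":[-0.6,0.15,0],"roll":0},{"fingers":-1,"slide":[-0.8,0.2,0],"roll":0},{"fingers":-1,"slide":[-0.9,0.24,0],"roll":0},{"fingers":-1,"slide":[-0.9,0.24,0],"roll":0}]' >/dev/null
python3 -m creep '[{"fingers":-1,"slide":[-0.2,0.04,0],"roll":0},{"fingers":-1,"slide":[-0.4,0.08,0.1],"roll":0},{"fingers":-1,"slide":[-0.608,0.115,0.25],"roll":0},{"fingers":-1,"slide":[-0.608,0.115,0.4],"roll":0},{"fingers":-1,"slide":[-0.608,0.115,0.52],"roll":0},{"fingers":-1,"slide":[-0.608,0.115,0.52],"roll":0},{"fingers":-1,"slide":[-0.608,0.115,0.52],"roll":0}]'
python3 - <<'E'
from h import *
to([.46,.0795,.077])
c=capture("scene");cv2.imwrite("pics/s1.png",c["pixels"][100:300,200:400,::-1].repeat(3,0).repeat(3,1))
E
```

```text
clock: 3.07
ee_pos: [0.4586, 0.0787, 0.1011]
tcp_rot: [-0.001, 0.607, 0.795, -0.001]
contact_force: [-0.1, 0.9, -0.1]
opening: 0.006
grasp_force: 0.0
tcp [0.4586 0.0787 0.1011] xang 105.2 slide [0.002 0.008 0.121] t 3.0667
```

View pics/s1.png

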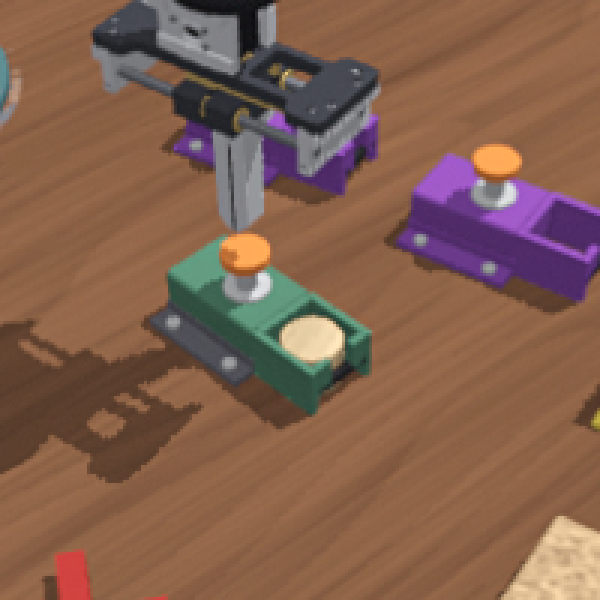

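The closed fingertips (crop 240,225) are about 24 mm above the green feeder's knob (245,255), and centred on it. Pressing now.

```bash
python3 -m creep '[{"fingers":-1,"slide":[0,0,0.06],"roll":0},{"fingers":-1,"slide":[0,0,0.11],"roll":0},{"fingers":-1,"slide":[0,0,0.125],"roll":0},{"fingers":-1,"slide":[0,0,0.14],"roll":0},{"fingers":-1,"slide":[0,0,0.155],"roll":0},{"fingers":-1,"slide":[0,0,0.17],"roll":0},{"fingers":-1,"slide":[0,0,0.185],"roll":0},{"fingers":-1,"slide":[0,0,0.2],"roll":0},{"fingers":-1,"slide":[0,0,0.215],"roll":0},{"fingers":-1,"slide":[0,0,0.23],"roll":0},{"fingers":-1,"slide":[0,0,0.245],"roll":0},{"fingers":-1,"slide":[0,0,0.26],"roll":0},{"fingers":-1,"slide":[0,0,0.268],"roll":0},{"fingers":-1,"slide":[0,0,0.272],"roll":0},{"fingers":-1,"slide":[0,0,0.272],"roll":0},{"fingers":-1,"slide":[0,0,0.272],"roll":0}]'
python3 - <<'E'
from h import *
c=capture("scene");cv2.imwrite("pics/s2.png",c["pixels"][100:300,200:400,::-1].repeat(3,0).repeat(3,1))
to([.46,.0795,.047])
E
```

```text
clock: 4.45
ee_pos: [0.4594, 0.0788, 0.0478]
tcp_rot: [-0.0, 0.608, 0.794, 0.001]
contact_force: [-2.6, 3.8, 7.2]
opening: 0.004
grasp_force: 3.5
tcp [0.4594 0.0788 0.0479] xang 105.1 slide [0.003 0.004 0.004] t 4.5
```

View pics/s2.png

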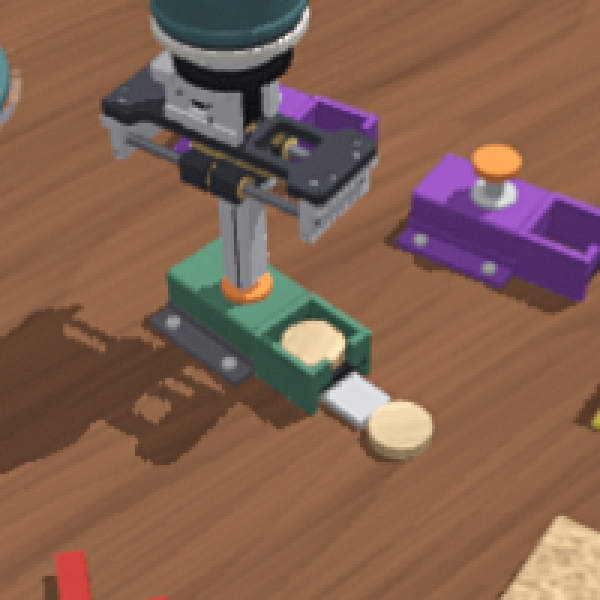

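The knob is almost fully down (7 N) and the disc is out at crop (400,430), with the pusher blade showing behind it. I'll press 1–2 mm more to be sure, then release.

```bash
python3 -m creep '[{"fingers":-1,"slide":[0,0,0.006],"roll":0},{"fingers":-1,"slide":[0,0,0.01],"roll":0},{"fingers":-1,"slide":[0,0,0.01],"roll":0}]'
python3 -m creep '[{"fingers":-1,"slide":[0,0,-0.05],"roll":0},{"fingers":-1,"slide":[0,0,-0.1],"roll":0},{"fingers":-1,"slide":[0,0,-0.16],"roll":0},{"fingers":-1,"slide":[0,0,-0.25],"roll":0},{"fingers":-0.4,"slide":[0,0,-0.4],"roll":0},{"fingers":-0.4,"slide":[0,0,-0.4],"roll":0},{"fingers":-0.4,"slide":[0,0,-0.4],"roll":0}]'
python3 - <<'E'
from h import *
for n in ["scene","top"]:
    c=capture(n)
    for l in ["disc0_center","plunger_top","seat"]:
        print(n,l,[(np.round(r["at"],3).tolist(),round(r["score"],2)) for r in tip_of(l,c)][:5])
cv2.imwrite("pics/t3.png",c["pixels"][200:360,240:460,::-1].repeat(3,0).repeat(3,1))
to([.615,.09,.1])
E
```

```text
clock: 4.75
ee_pos: [0.4597, 0.0788, 0.0468]
tcp_rot: [-0.0, 0.608, 0.794, 0.001]
contact_force: [-11.1, 3.0, 38.3]
opening: -0.001
grasp_force: 18.9
clock: 5.33
ee_pos: [0.46, 0.0783, 0.1267]
tcp_rot: [0.001, 0.608, 0.794, 0.002]
contact_force: [0.0, 0.7, -0.5]
opening: 0.179
grasp_force: 0.0
scene disc0_center [([0.614, 0.096, 0.005], 0.61)]
scene plunger_top [([0.723, 0.259, 0.079], 0.8), ([0.768, -0.21, 0.076], 0.69), ([0.501, 0.284, 0.078], 0.61), ([0.46, 0.082, 0.078], 0.49)]
scene seat [([0.591, -0.128, 0.004], 0.67)]
top disc0_center [([0.61, 0.094, 0.007], 0.79)]
top plunger_top [([0.723, 0.26, 0.076], 0.85), ([0.504, 0.288, 0.076], 0.68), ([0.767, -0.216, 0.076], 0.58)]
top seat [([0.592, -0.126, 0.007], 0.84)]
tcp [0.4589 0.0777 0.1246] xang 105.0 slide [-0.143  0.77   0.123] t 5.7333
```

View pics/t3.png

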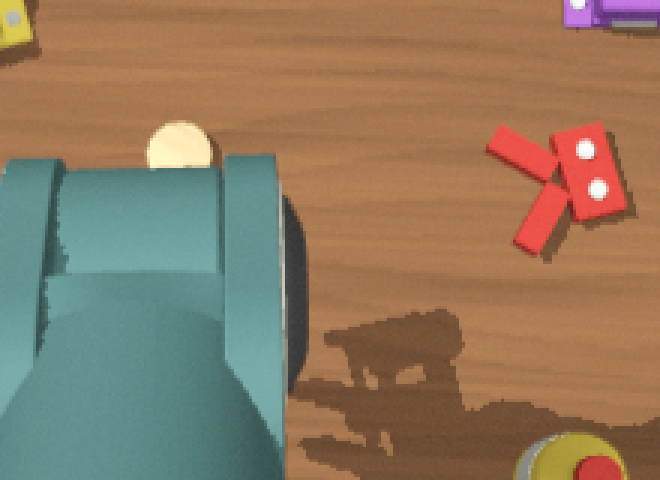

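The disc lies at (0.612, 0.094), crop (180,150), and the plunger is back up. The V at crop (550,180) is clear. Next I bring the fork of two half-open fingers down behind the disc.

```bash
python3 -m creep '[{"fingers":-0.4,"slide":[0.02,0.2,0],"roll":0.04},{"fingers":-0.4,"slide":[0.04,0.4,0],"roll":0.08},{"fingers":-0.4,"slide":[0.06,0.6,0],"roll":0.113},{"fingers":-0.4,"slide":[0.067,0.83,0],"roll":0.113},{"fingers":-0.4,"slide":[0.067,0.83,0],"roll":0.113},{"fingers":-0.4,"slide":[0.067,0.83,0.1],"roll":0.113},{"fingers":-0.4,"slide":[0.067,0.83,0.2],"roll":0.113},{"fingers":-0.4,"slide":[0.067,0.83,0.3],"roll":0.113},{"fingers":-0.4,"slide":[0.067,0.83,0.4],"roll":0.113},{"fingers":-0.4,"slide":[0.067,0.83,0.5],"roll":0.113},{"fingers":-0.4,"slide":[0.067,0.83,0.56],"roll":0.113},{"fingers":-0.4,"slide":[0.067,0.83,0.56],"roll":0.113}]'
python3 - <<'E'
from h import *
c=capture("scene")
print([(np.round(r["at"],3).tolist(),round(r["score"],2)) for r in tip_of("disc0_center",c)][:5])
cv2.imwrite("pics/s4.png",c["pixels"][130:330,230:430,::-1].repeat(3,0).repeat(3,1))
to([.616,.134,.005])
to([.5925,-.1125,.005])
E
```

```text
clock: 6.73
ee_pos: [0.6144, 0.1333, 0.0104]
tcp_rot: [-0.001, 0.739, 0.674, -0.002]
contact_force: [-0.9, -0.8, 0.9]
opening: 0.302
grasp_force: 0.0
[([0.614, 0.093, 0.004], 0.91), ([0.652, 0.396, -0.001], 0.56)]
tcp [0.6161 0.1335 0.0133] xang 84.7 slide [ 0.002 -0.001  0.042] t 6.8333
tcp [0.6161 0.1335 0.0133] xang 84.7 slide [-1.236 -0.003  0.042] t 6.8333
```

View pics/s4.png

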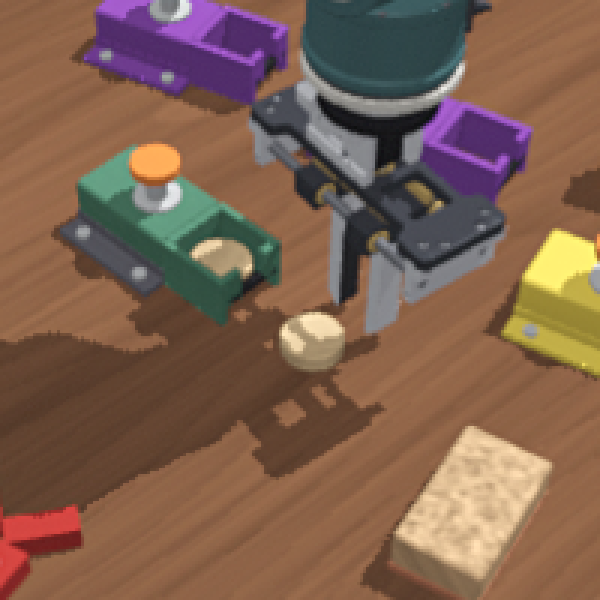

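The fork straddles the push line behind the disc (crop 310,340), and the plunger is up. Lower it and push.

```bash
python3 -m creep '[{"fingers":-0.4,"slide":[0,0,0.035],"roll":0},{"fingers":-0.4,"slide":[-0.03,0,0.035],"roll":0},{"fingers":-0.4,"slide":[-0.06,0,0.035],"roll":0},{"fingers":-0.4,"slide":[-0.09,0,0.035],"roll":0},{"fingers":-0.4,"slide":[-0.12,0,0.035],"roll":0},{"fingers":-0.4,"slide":[-0.16,0,0.035],"roll":0},{"fingers":-0.4,"slide":[-0.21,0,0.035],"roll":0},{"fingers":-0.4,"slide":[-0.26,0,0.035],"roll":0},{"fingers":-0.4,"slide":[-0.31,0,0.035],"roll":0},{"fingers":-0.4,"slide":[-0.36,0,0.035],"roll":0},{"fingers":-0.4,"slide":[-0.41,0,0.035],"roll":0},{"fingers":-0.4,"slide":[-0.46,0,0.035],"roll":0},{"fingers":-0.4,"slide":[-0.51,0,0.035],"roll":0},{"fingers":-0.4,"slide":[-0.56,0,0.035],"roll":0},{"fingers":-0.4,"slide":[-0.61,0,0.035],"roll":0},{"fingers":-0.4,"slide":[-0.66,0,0.035],"roll":0},{"fingers":-0.4,"slide":[-0.7,0,0.035],"roll":0},{"fingers":-0.4,"slide":[-0.72,0,0.035],"roll":0},{"fingers":-0.4,"slide":[-0.72,0,0.035],"roll":0}]'
python3 - <<'E'
from h import *
for n in ["scene","top"]:
    c=capture(n)
    print([(np.round(r["at"],3).tolist(),round(r["score"],2)) for r in tip_of("disc0_center",c)][:5])
to([.595,-.087,.005])
E
```

```text
clock: 8.42
ee_pos: [0.6025, -0.0109, 0.0061]
tcp_rot: [0.0, 0.74, 0.673, -0.0]
contact_force: [0.2, 0.4, 0.6]
opening: 0.305
grasp_force: 0.0
[([0.604, -0.038, 0.005], 0.56)]
[]
tcp [ 0.6026 -0.0089  0.006 ] xang 84.7 slide [-0.392 -0.002  0.005] t 8.6167
```

```bash
python3 -m creep '[{"fingers":-0.4,"slide":[-0.04,0,0],"roll":0},{"fingers":-0.4,"slide":[-0.09,0,0],"roll":0},{"fingers":-0.4,"slide":[-0.14,0,0],"roll":0},{"fingers":-0.4,"slide":[-0.19,0,0],"roll":0},{"fingers":-0.4,"slide":[-0.24,0,0],"roll":0},{"fingers":-0.4,"slide":[-0.29,0,0],"roll":0},{"fingers":-0.4,"slide":[-0.33,0,0],"roll":0},{"fingers":-0.4,"slide":[-0.36,0,0],"roll":0},{"fingers":-0.4,"slide":[-0.38,0,0],"roll":0},{"fingers":-0.4,"slide":[-0.38,0,0],"roll":0},{"fingers":-0.4,"slide":[-0.3,0,0],"roll":0},{"fingers":-0.4,"slide":[-0.2,0,0],"roll":0},{"fingers":-1,"slide":[-0.1,0,-0.1],"roll":0},{"fingers":-1,"slide":[0,0,-0.2],"roll":0},{"fingers":-1,"slide":[0,0,-0.2],"roll":0},{"fingers":-1,"slide":[0,0,-0.2],"roll":0}]'
python3 - <<'E'
from h import *
for n in ["scene","top"]:
    c=capture(n)
    print(n,[(np.round(r["at"],4).tolist(),round(r["score"],2)) for l in("disc0_center","seat") for r in tip_of(l,c)][:5])
    if n=="scene": cv2.imwrite("pics/s5.png",c["pixels"][230:380,130:330,::-1].repeat(4,0).repeat(4,1))
to([.591,-.127,.005])
E
```

```text
clock: 9.95
ee_pos: [0.6033, -0.0079, 0.0468]
tcp_rot: [0.0, 0.738, 0.675, 0.001]
contact_force: [-0.4, -1.2, 0.7]
opening: 0.055
grasp_force: 0.0
scene [([0.5978, -0.1112, 0.0074], 0.74), ([0.593, -0.1255, 0.0047], 0.83)]
top [([0.5915, -0.1097, 0.0056], 0.84), ([0.59, -0.1237, 0.0062], 0.65)]
tcp [ 0.6022 -0.0105  0.0455] xang 84.6 slide [-0.585 -0.001  0.203] t 10.25
```

View pics/s5.png

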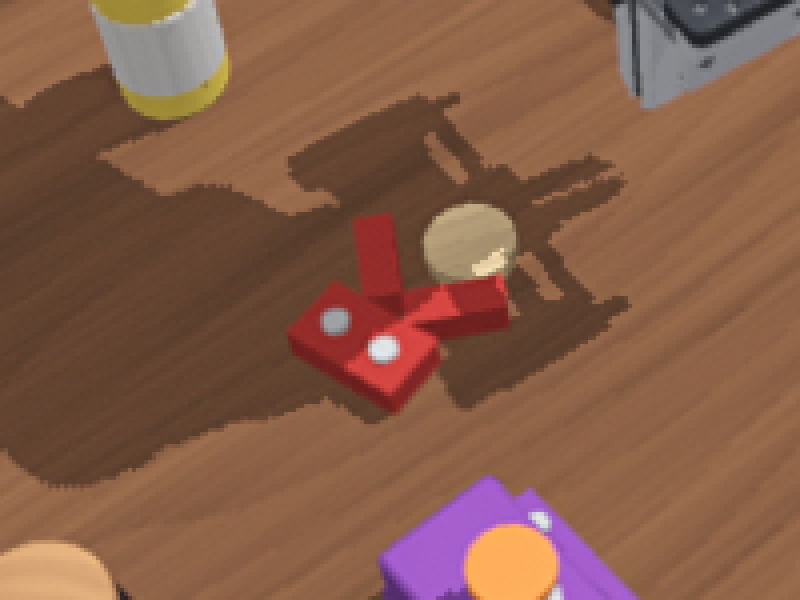

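The disc (crop 470,245) lies flat in the opening of the V, about 15 mm short and nearer its right-hand arm. The final push uses closed fingers as a flat face, so the disc can slide sideways to both faces.

```bash
python3 -m creep '[{"fingers":-1,"slide":[0,0,0.1],"roll":0},{"fingers":-1,"slide":[0,0,0.2],"roll":0},{"fingers":-1,"slide":[-0.1,0,0.2],"roll":0},{"fingers":-1,"slide":[-0.2,0,0.2],"roll":0},{"fingers":-1,"slide":[-0.28,0,0.2],"roll":0},{"fingers":-1,"slide":[-0.32,0,0.2],"roll":0},{"fingers":-1,"slide":[-0.34,0,0.2],"roll":0},{"fingers":-1,"slide":[-0.36,0,0.2],"roll":0},{"fingers":-1,"slide":[-0.38,0,0.2],"roll":0},{"fingers":-1,"slide":[-0.39,0,0.2],"roll":0},{"fingers":-1,"slide":[-0.4,0,0.2],"roll":0},{"fingers":-1,"slide":[-0.41,0,0.2],"roll":0},{"fingers":-1,"slide":[-0.42,0,0.2],"roll":0},{"fingers":-1,"slide":[-0.42,0,0.2],"roll":0}]'
python3 - <<'E'
from h import *
for n in ["scene","top"]:
    c=capture(n)
    print(n,[(np.round(r["at"],4).tolist(),round(r["score"],2)) for l in("disc0_center","seat") for r in tip_of(l,c)][:5])
to([.594,-.097,.005])
E
```

```text
clock: 11.42
ee_pos: [0.5947, -0.0934, 0.0061]
tcp_rot: [-0.0, 0.739, 0.673, -0.0]
contact_force: [-0.6, -0.3, 0.0]
opening: 0.005
grasp_force: 0.1
scene [([0.5971, -0.127, 0.0056], 0.53), ([0.5302, 0.0852, -0.001], 0.26), ([0.5925, -0.1268, 0.0077], 0.62)]
top []
tcp [ 0.5948 -0.0931  0.0061] xang 84.7 slide [-0.02  -0.002  0.006] t 11.7167
```

```bash
python3 -m creep '[{"fingers":-1,"slide":[-0.005,0,0],"roll":0},{"fingers":-1,"slide":[-0.01,0,0],"roll":0},{"fingers":-1,"slide":[-0.015,0,0],"roll":0},{"fingers":-1,"slide":[-0.015,0,0],"roll":0}]'; python3 -m creep '[{"fingers":-1,"slide":[-0.005,0,0],"roll":0},{"fingers":-1,"slide":[-0.01,0,0],"roll":0},{"fingers":-1,"slide":[-0.01,0,0],"roll":0}]'
```

```text
clock: 12.05
ee_pos: [0.5946, -0.0941, 0.0061]
tcp_rot: [-0.001, 0.739, 0.674, 0.001]
contact_force: [0.3, 10.1, 2.7]
opening: 0.006
grasp_force: 5.0
clock: 12.3
ee_pos: [0.5946, -0.0944, 0.006]
tcp_rot: [-0.002, 0.738, 0.674, 0.001]
contact_force: [-0.5, 17.0, 4.8]
opening: 0.004
grasp_force: 8.9
```

Firm contact at 17 N. Backing off to look.

```bash
python3 -m creep '[{"fingers":-1,"slide":[0.03,0,0],"roll":0},{"fingers":-1,"slide":[0.1,0,0],"roll":0},{"fingers":-1,"slide":[0.25,0,-0.1],"roll":0},{"fingers":-1,"slide":[0.45,0,-0.3],"roll":0},{"fingers":-1,"slide":[0.6,0,-0.5],"roll":0},{"fingers":-1,"slide":[0.6,0,-0.5],"roll":0},{"fingers":-1,"slide":[0.6,0,-0.5],"roll":0}]'
python3 - <<'E'
from h import *
a=[]
for n in ["scene","top"]:
    c=capture(n)
    print(n,[(np.round(r["at"],4).tolist(),round(r["score"],2)) for l in("disc0_center","seat") for r in tip_of(l,c)][:5])
    m=regions_of("disc0_center",c)
    for r in m[:1]:
        uv=np.argwhere(r["mask"])[:,::-1]; print(r["score"],len(uv),plane(c,uv.mean(0),.012)[0].round(4))
    x,y=(130,230) if n=="scene" else (370,215)
    p=c["pixels"][y:y+90,x:x+110] if n=="top" else c["pixels"][y+30:y+120,x+40:x+150]
    a.append(cv2.resize(p,None,fx=6,fy=6,interpolation=2)[:, :, ::-1])
cv2.imwrite("pics/f6.png",cv2.resize(np.hstack(a),None,fx=.6,fy=.6))
E
```

```text
clock: 12.88
ee_pos: [0.6076, 0.0261, 0.1098]
tcp_rot: [0.001, 0.738, 0.675, 0.003]
contact_force: [1.1, 0.2, -0.2]
opening: -0.001
grasp_force: 0.0
scene [([0.5906, -0.1251, 0.0064], 0.61), ([0.5918, -0.1254, 0.0035], 0.68)]
0.72 332 [ 0.5913 -0.1241  0.012 ]
top [([0.5929, -0.1251, 0.0066], 0.89), ([0.5916, -0.1231, 0.0102], 0.79)]
0.9 346 [ 0.5889 -0.1225  0.012 ]
```

View pics/f6.png

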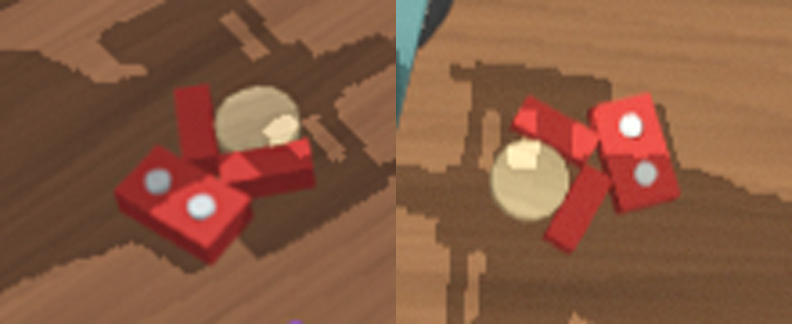

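The disc is flat in the V (top, crop 530,180), and both networks and masks put it within about 2–3 mm of the seat. I'll do one light confirming push along the V's own axis, so that it is certain to touch both faces.

```bash
python3 -m creep '[{"fingers":-1,"slide":[-0.15,-0.03,0],"roll":-0.04},{"fingers":-1,"slide":[-0.3,-0.06,0],"roll":-0.08},{"fingers":-1,"slide":[-0.45,-0.09,0],"roll":-0.127},{"fingers":-1,"slide":[-0.55,-0.1,0.05],"roll":-0.127},{"fingers":-1,"slide":[-0.55,-0.1,0.15],"roll":-0.127},{"fingers":-1,"slide":[-0.55,-0.1,0.3],"roll":-0.127},{"fingers":-1,"slide":[-0.55,-0.1,0.42],"roll":-0.127},{"fingers":-1,"slide":[-0.55,-0.1,0.5],"roll":-0.127},{"fingers":-1,"slide":[-0.55,-0.1,0.5],"roll":-0.127},{"fingers":-1,"slide":[-0.55,-0.1,0.5],"roll":-0.127}]'
python3 -m creep '[{"fingers":-1,"slide":[-0.03,0,0],"roll":0},{"fingers":-1,"slide":[-0.05,0,0],"roll":0},{"fingers":-1,"slide":[-0.06,0,0],"roll":0},{"fingers":-1,"slide":[-0.065,0,0],"roll":0},{"fingers":-1,"slide":[-0.07,0,0],"roll":0},{"fingers":-1,"slide":[-0.07,0,0],"roll":0}]'
```

```text
clock: 14.12
ee_pos: [0.5747, -0.087, 0.0056]
tcp_rot: [-0.001, 0.591, 0.806, -0.001]
contact_force: [0.4, -0.1, 0.5]
opening: 0.007
grasp_force: 0.0
clock: 14.62
ee_pos: [0.5794, -0.0969, 0.0071]
tcp_rot: [-0.002, 0.59, 0.807, 0.001]
contact_force: [-8.0, 17.0, 9.6]
opening: 0.002
grasp_force: 9.5
```

```bash
python3 -m creep '[{"fingers":-1,"slide":[0.03,0,0],"roll":0},{"fingers":-1,"slide":[0.12,0,0],"roll":0},{"fingers":-1,"slide":[0.3,0,-0.15],"roll":0},{"fingers":-1,"slide":[0.45,0,-0.35],"roll":0},{"fingers":-1,"slide":[0.45,0,-0.5],"roll":0},{"fingers":-1,"slide":[0.45,0,-0.6],"roll":0},{"fingers":-1,"slide":[0.45,0,-0.6],"roll":0},{"fingers":-1,"slide":[0.45,0,-0.6],"roll":0}]'
python3 - <<'E'
from h import *
for n in ["scene","top"]:
    c=capture(n)
    print(n,[(np.round(r["at"],4).tolist(),round(r["score"],2)) for l in("disc0_center","seat") for r in tip_of(l,c)][:5])
    if n=="top": cv2.imwrite("pics/t7.png",cv2.resize(c["pixels"][215:305,370:480,::-1],None,fx=6,fy=6,interpolation=2))
E
```

```text
clock: 15.28
ee_pos: [0.5535, -0.014, 0.128]
tcp_rot: [0.001, 0.591, 0.807, 0.001]
contact_force: [-0.8, -0.8, -0.6]
opening: 0.006
grasp_force: 0.0
scene [([0.5963, -0.1289, 0.0057], 0.72), ([0.5899, -0.1273, 0.0019], 0.83)]
top [([0.5897, -0.1232, 0.0029], 0.4), ([0.5894, -0.1236, 0.009], 0.87)]
```

View pics/t7.png

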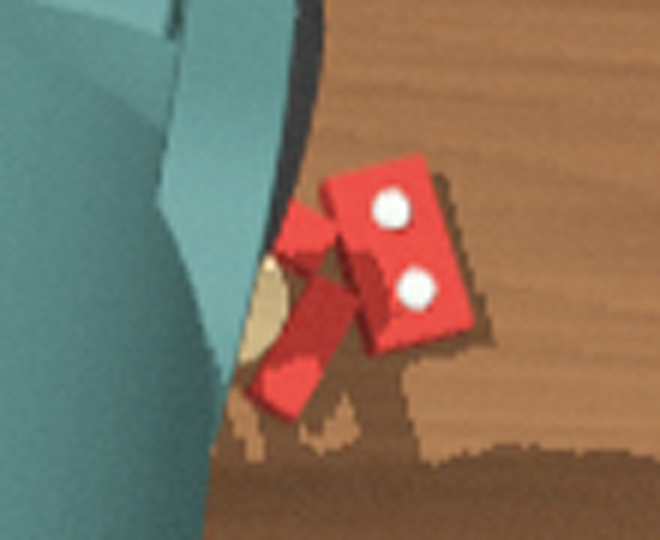

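The visible part of the disc (270,300) sits in the V. Both contact pushes stalled where the seat should be, and the arm is clear of everything.

```bash
python3 -c "
from bench import *
print(sign_off())"
```

```text
the job is handed in; nothing more can be done
None
```

I pressed the plunger once and it came back up. The disc was slid flat into the V-stop and pushed firmly twice to seat it against both faces. The job is handed in; `sign_off()` gave no verdict, and my last camera readings, good to about 4 mm, put the disc 0.5 to 7 mm from the seat.

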